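Feed a row of Petri dishes home on the loading rail and shut the gate

ROBOT

A 6-joint arm with a two-finger parallel gripper is mounted at the origin on a cart in front of the work surface, level with it; the furniture and walls round the work are solid. World frame = base frame: x ahead of the robot, y to its left, z up, the work surface at z = 0. Lengths are in m, angles in rad, forces in N, time in s.
With the tool pointing down it reaches from about 0.35 to 0.975 m from the base axis. Payload 4.9 kg.
Tool frame: the origin (TCP) lies midway between the tips of the shut fingers; the grasp point (between the pads) lies 19 mm behind it; z points along the fingers, y is the line along which they close (so a half turn about z gives the same grasp; the last joint's range is limited). The gripper opens to 85 mm and grips with 20 to 120 N. Pads are 22 mm wide; open, the fingers measure 114 mm over their backs; the gripper's body (76 mm by 85 mm) begins 54 mm behind the grasp point. The pads swing forward as they close: fully open they stand 13 mm farther back than shut.
Start: joints at [-1.328, 0.053, 1.613, -0, 1.476, -0.119], TCP at [0.221, -0.585, 0.231] pointing down, gripper open.
Joint ranges: [-3.01, 3.01], [-1.01, 2.22], [0.06, 2.58], [-1.02, 4.17], [0.09, 2.62], [-3.14, 3.14]. Speed limits (rad/s): [2.57, 2.57, 3.14, 3.14, 3.14, 3.14].

INTERFACE

Orientations are given as a rotation vector (axis times angle).
In Python, from station import ctrl gives the robot as it stands. The module is installed in compiled form; this text tells all that it offers.
- The arm moves only by the shell command python3 -m handwheel 'ROWS' [OPENING] [FORCE]. ROWS is JSON, a list of rows, each a list of 2 entries, a list of its own where there are three numbers: the shift along the tool's x, y, z in cm, then the turn, a rotation vector about the tool's x, y, z in rad. In form: [[[tx, ty, tz], [ax, ay, az]], ...]. A call has 1 to 5 rows; each row is the pose to reach, as a shift and turn from the pose commanded when the call began, along the tool's axes at that moment; what a row does not reach only later rows make up. A row lasts 1/8 s, in which the tool goes at most 62.5 mm and 10.7 degrees, less where a joint would pass 70% of its speed; a pose out of reach is approached as far as the arm can. A call with a gripper value outside its range is refused whole. OPENING is the gripper's target within -1 to 1 (shut at 1, half-way at 0, fully open at -1), set as the call begins (- or left out, the last holds). The fingers move at their own pace and stop on an object; FORCE is the grip in N (left out, the last holds). Time passes only in rows, so rows that repeat a pose let the fingers close. It gives the time, the measured TCP pose, the force, the opening and the grip force at its end, in the units of the state.
- ctrl.get_obs(): the state, without advancing time (a new reading comes with each control period).
- ctrl.get_image(name): name is "scene" or "top" or "wrist"; returns the picture (400x640x3 uint8, blue, green, red); there is no depth.
- ctrl.calibration(name): a dict with "fx", "fy", "cx", "cy" (pixels), "R" (3x3) and "t" (3): a world point X has camera coordinates R X + t. Camera axes: x right, y down, z forward; pixel columns grow to the right and rows downward; lengths in m; the calibration is good to about 2 mm. A picture is of the moment at which its call begins: read the wrist's pose just before it. calibration takes no time and is no camera call; for the wrist camera it gives the pose at the moment of the call.
- ctrl.finish_job(): hands the job in; it is judged then, once.
Trained networks look in the newest picture that a camera, given by its name, has taken for a name from the list of things; names that differ only in an ending like _2 or _b are one class to them, and where a whole thing is asked for, a point or a joint stands for the part that bears it (a point fixed in the world has none). Each returns a list of dicts, best first, with "score" (0 to 1); they miss things now and then, are a little off and sometimes report something else, mostly with a low value. They report only what shows in the picture. A call takes as long as a camera call.
- ctrl.look_for(camera, query): "position" ([column, row] in pixels, amid what is visible of it).
- ctrl.landmark_of(camera, query): "position" ([column, row] in pixels: a listed point, or the origin of a listed thing).
The state is a dict: "t": time; "q": joint angles; "dq": joint speeds; "effort": joint torques, N m; "tool_pos": TCP position; "tool_rot": TCP orientation; "contact_force": force on the tool from outside, world axes, zero at the start; "wrist_torque": the same for the moment, N m; "opening": finger opening in m; "grip_force": force on a finger pad.
Only numpy, scipy, OpenCV 4.12 (cv2) and the standard library are available. Lean on these libraries where they do the work, as an engineer would, in place of code of your own. Each camera call takes 0.05 s, during which the arm holds its last target. There are 200 camera calls.

TASK

Three covered Petri dishes stand in a row in the loading rail. With the fingertips, gently push the row as one train, touching only the last dish (the one farthest from the end stop), until the first dish sits against the end stop and all three touch. Then swing the rail's gate fully shut across the channel behind the last dish with a fingertip, without lifting any dish or disturbing the things around the rail.

Things in the scene. Friction and masses are not known exactly. Their poses are not given: they have to be found in the camera images.
- dish_rail: Fixed aluminium rail, 430 x 100 mm. Origin: on the table under the channel's middle; x runs along the channel toward the end stop, z up, y to the gate's side. Channel floor 4 mm above the table; side walls' inner faces at y = +-39 mm, walls 5 mm thick, tops 12 mm above the table. Open at the far end from the stop (x = -210 mm).
- stop_face (a point): Middle of the face that the first dish must touch, on the grey stop block across the rail's end (100 mm wide, top 30 mm above the table, 15 mm thick); at x = +200 mm, y = 0, z = 13 mm in the rail's frame.
- dish_1: First of three like round covered Petri dishes (glass, pale filling), 73.6 mm across, 18 mm high, about 60 g, standing loose on the channel floor: the one nearest the end stop. Origin: centre of the underside, 4 mm above the table. Rests against the stop when its centre is 36.8 mm from the stop face.
- dish_2: Middle dish, same as dish_1, touching it (gap under 1 mm) at the start.
- dish_3: Last dish, same again, touching dish_2 (gap under 1 mm) at the start: the one farthest from the end stop, the only one to be touched. At the start the row stands 60 to 120 mm short of the stop.
- gate (a joint): Hinge angle, rad, of the flat steel gate bar: 6 mm thick, reaching 102 mm from its upright pivot, 15.5 to 31.5 mm above the table (passes over the walls). Grows counter-clockwise from above. 0 or less (to -0.45): open, outside the channel, pointing away from the stop (rail -x). 1.571: shut, at its hinge stop, straight across the channel (rail -y). Light friction (about 1 N at the tip); stays put.
- gate_pivot (a point): The gate's pivot axis, beside the channel on a lug that reaches out to y = 71 mm, 15 mm above the table; at x = -30 mm, y = +58 mm in the rail's frame. When the row is home the shut bar stands about 6 mm behind the last dish.
- gate_tip (a point): On the axis of the upright black thumb pin near the gate's free end, 94 mm from the pivot, at the bar's mid height (23.5 mm above the table). The pin is 10 mm thick and its top is 46 mm above the table.
- beaker: Bystander: small glass beaker, 45 mm across, 57 mm high, standing beyond the rail. Origin: centre of the underside.
- vial: Bystander: small glass vial, 31 mm across, 42 mm high, standing beyond the rail. Origin: centre of the underside.
- lancet_carton: Bystander: cardboard box, 62 x 105 x 48 mm, to the left of the rail. Origin: centre of the underside.
- tape: Bystander: roll of tape lying flat, 62 mm across, 25 mm high, to the right of the rail. Origin: centre of the underside.

How it is judged:
By the outcome, as a careful person would: the job done as asked, in the order asked, and still so for the second after the job is handed in, with the robot touching nothing.
It also fails if it takes over 51 s, if anything falls off the work surface, if the arm or the gripper's body presses on something with over 40 N, if the wrist force passes 120 N, or if a joint passes its speed limit or range.

## Working session

There is one attempt and no reset: what is moved stays moved. The work goes in short steps, Python scripts to look and compute and a shell command to move; the robot and the scene stay as the last step left them, time stands still between calls to the robot, and variables do not carry over. Pictures are saved under pics/ and viewed, at most 10 in all, crops included, and the job is handed in when it is done.

```bash
mkdir -p pics; cat > h.py <<'E'
from station import ctrl
import numpy as np, cv2
def ray(cam,px,z):
    c=ctrl.calibration(cam);R=np.array(c["R"]);t=np.array(c["t"])
    d=R.T@np.array([(px[0]-c["cx"])/c["fx"],(px[1]-c["cy"])/c["fy"],1]);o=-R.T@t
    return o+d*(z-o[2])/d[2]
def proj(cam,X):
    c=ctrl.calibration(cam);p=np.array(c["R"])@np.array(X)+np.array(c["t"])
    return [c["fx"]*p[0]/p[2]+c["cx"],c["fy"]*p[1]/p[2]+c["cy"]]
E
python3 - <<'E'
from h import *
Z={"dish_rail":0,"stop_face":.013,"dish_1":.004,"gate_pivot":.015,"gate_tip":.0235,"beaker":0,"vial":0,"lancet_carton":0,"tape":0}
for cam in("top","scene"):
    im=ctrl.get_image(cam);cv2.imwrite(f"pics/{cam}0.png",im)
    for n,z in Z.items():
        for r in ctrl.landmark_of(cam,n)[:3 if n=="dish_1" else 1]:
            print(cam,n,round(r["score"],2),np.round(r["position"]),np.round(ray(cam,r["position"],z),4))
o=ctrl.get_obs();print(o["t"],o["tool_pos"],o["tool_rot"])
E
```

```text
top dish_rail 0.67 [339. 203.] [ 0.5851 -0.0471  0.    ]
top stop_face 0.81 [286. 200.] [0.5993 0.1547 0.013 ]
top dish_1 0.84 [353. 214.] [ 0.5439 -0.1018  0.004 ]
top dish_1 0.8 [339. 206.] [ 0.5727 -0.0499  0.004 ]
top dish_1 0.67 [320. 205.] [0.5782 0.0262 0.004 ]
top gate_tip 0.63 [369. 230.] [ 0.4795 -0.16    0.0235]
top beaker 0.48 [339. 162.] [ 0.749  -0.0503  0.    ]
top vial 0.63 [366. 159.] [ 0.7591 -0.1559  0.    ]
top lancet_carton 0.97 [221. 206.] [0.5811 0.4053 0.    ]
top tape 0.46 [426. 247.] [ 0.4122 -0.3761  0.    ]
scene dish_rail 0.83 [337. 214.] [ 0.5797 -0.0449  0.    ]
scene stop_face 0.58 [283. 193.] [0.6043 0.1506 0.013 ]
scene dish_1 0.69 [315. 206.] [0.5874 0.031  0.004 ]
scene dish_1 0.67 [333. 213.] [ 0.5734 -0.0343  0.004 ]
scene dish_1 0.58 [354. 218.] [ 0.5714 -0.1011  0.004 ]
scene gate_pivot 0.51 [339. 221.] [ 0.5205 -0.074   0.015 ]
scene gate_tip 0.51 [367. 234.] [ 0.481  -0.1687  0.0235]
scene beaker 0.74 [361. 188.] [ 0.775  -0.0468  0.    ]
scene vial 0.56 [387. 196.] [ 0.7546 -0.1435  0.    ]
scene lancet_carton 0.27 [366. 236.] [ 0.5076 -0.1578  0.    ]
scene tape 0.64 [442. 279.] [ 0.4137 -0.3666  0.    ]
1.0 [ 0.22121176 -0.58452537  0.23130735] [3.09032552e+00 5.65204233e-01 1.73698625e-06]
```

View pics/top0.png

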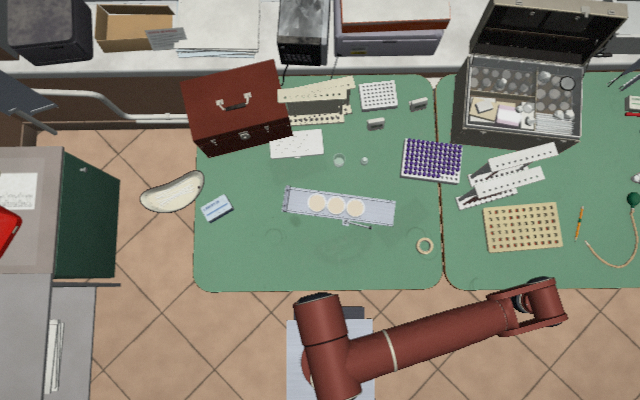

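View pics/scene0.png

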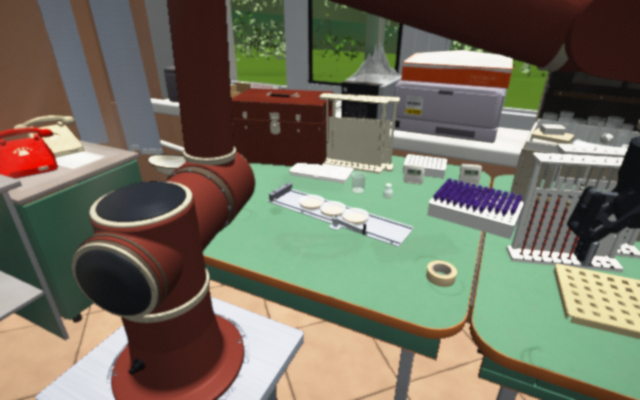

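The rail lies with its stop at the left (top view 286,200) and its open end at about (394,215). The three dishes are at about (317–356, 203–208), and the gate is on the robot's side, open, with its tip at about (369,228). The networks agree with this. I'll go above the open end for a close look.

```bash
python3 -m handwheel '[[[24,-14,-1],[0,0,0]],[[24,-14,-1],[0,0,0]],[[24,-14,-1],[0,0,0]],[[24,-14,-1],[0,0,0]],[[24,-14,-1],[0,0,0]]]' 1 20
python3 -m handwheel '[[[23,-13,-1],[0,0,-1.1]],[[23,-13,-1],[0,0,-1.1]],[[23,-13,-1],[0,0,-1.1]],[[23,-13,-1],[0,0,-1.1]],[[23,-13,-1],[0,0,-1.1]]]'
python3 - <<'E'
from h import *
im=ctrl.get_image("wrist");cv2.imwrite("pics/w1.png",im)
print(ctrl.get_obs())
for n,z in {"stop_face":.013,"dish_1":.004,"gate_pivot":.015,"gate_tip":.0235,"dish_rail":0}.items():
    for r in ctrl.landmark_of("wrist",n)[:3 if n=="dish_1" else 1]:
        print(n,round(r["score"],2),np.round(r["position"]),np.round(ray("wrist",r["position"],z),4))
E
```

```text
t: 1.62
tool_pos: [0.3977, -0.3662, 0.2417]
tool_rot: [3.089, 0.57, 0.001]
contact_force: [-0.5, -1.7, 0.3]
opening: 0.0003
grip_force: 0.0
t: 2.25
tool_pos: [0.567, -0.1626, 0.2516]
tool_rot: [2.491, 1.914, 0.001]
contact_force: [-0.7, -1.6, -0.4]
opening: 0.0003
grip_force: 0.0
{'t': 2.3, 'q': array([-4.05744155e-01, -4.16984290e-02,  1.67410746e+00,  1.28005651e-03,
        1.50871163e+00, -1.48433253e-01]), 'dq': array([-0.05376681, -0.01925205,  0.02293071, -0.02190068,  0.00590767,
        0.25789893]), 'effort': array([ -0.86470496, -35.3924489 , -37.07142234,  -0.22653606,
         0.06908437,  -0.31347622]), 'tool_pos': array([ 0.56712131, -0.16247902,  0.25145738]), 'tool_rot': array([-2.48800408e+00, -1.91784239e+00, -2.11384003e-03]), 'contact_force': array([-0.98771307,  0.79516127,  0.16254852]), 'wrist_torque': array([ 0.04832493,  0.05526585, -0.02140613]), 'grip_force': 0.0, 'opening': -0.00013284076291882562}
dish_1 0.94 [294.   5.] [0.587  0.0391 0.004 ]
dish_1 0.88 [312. 129.] [ 0.5687 -0.1043  0.004 ]
dish_1 0.58 [300.  70.] [ 0.5737 -0.0315  0.004 ]
gate_pivot 0.62 [264. 116.] [ 0.5138 -0.0727  0.015 ]
dish_rail 0.75 [294.   7.] [0.5871 0.0369 0.    ]
```

View pics/w1.png

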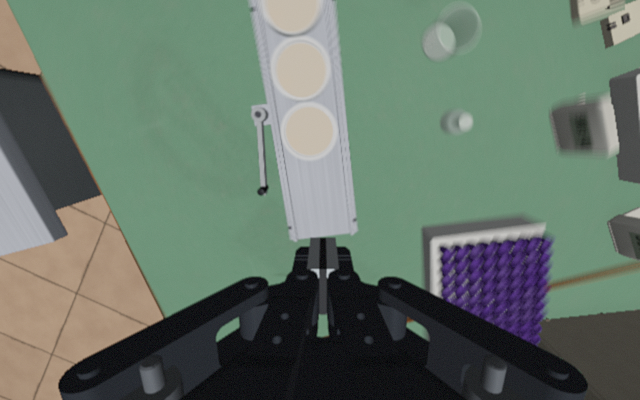

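The wrist view shows the rail running upward from its open end at corners (291,239) and (356,233). The dishes are at (308,131), (300,69) and (293,5). The gate pivot is at (261,114), and the gate pin top at (263,190). I'll fit the rail frame from these.

```bash
python3 - <<'E'
from h import *
P={}
for n,px,z in [("cornG",(291,239),.012),("cornF",(356,233),.012),("pivot",(261,114),.0315),("pin",(263,190),.046),("d3top",(309,131),.022),("d2top",(301,69),.022),("wallG",(251,0),.012),("wallF",(337,0),.012)]:
    P[n]=ray("wrist",px,z);print(n,np.round(P[n],4))
u=P["wallG"]-P["cornG"];u2=P["wallF"]-P["cornF"];u3=P["d2top"]-P["d3top"]
print([np.degrees(np.arctan2(v[1],v[0])) for v in(u,u2,u3)],np.linalg.norm(P["cornF"]-P["cornG"]),np.linalg.norm(u3),np.linalg.norm((P["pin"]-P["pivot"])[:2]))
a=np.arctan2(*(u+u2)[[1,0]]);U=np.array([np.cos(a),np.sin(a)]);V=np.array([-U[1],U[0]])
M=(P["cornF"]+P["cornG"])[:2]/2
O=M+U*.2125
print("a",a,"O",O)
for n in P: d=P[n][:2]-O;print(n,np.round([d@U,d@V],4))
d=ctrl.get_obs();r=d["tool_pos"][:2]-O;print("tcp rail",r@U,r@V)
import scipy.spatial.transform as s
m=s.Rotation.from_rotvec(d["tool_rot"]).as_matrix();print(np.degrees(np.arctan2(m[1,0],m[0,0])),np.degrees(a)); print(m.round(3))
E
```

```text
cornG [ 0.4951 -0.2453  0.012 ]
cornF [ 0.588  -0.2618  0.012 ]
pivot [ 0.514  -0.0712  0.0315]
pin [ 0.4893 -0.1593  0.046 ]
d3top [ 0.5639 -0.1065  0.022 ]
d2top [ 0.5752 -0.0348  0.022 ]
wallG [0.5406 0.0529 0.012 ]
wallF [0.6365 0.0258 0.012 ]
[np.float64(81.33208387533361), np.float64(80.41340381284625), np.float64(81.06844087450855)] 0.09427493644642462 0.07262895613904476 0.09147025295832559
a 1.411630893254176 O [ 0.57523842 -0.0437072 ]
cornG [-0.2117  0.0471]
cornF [-0.2133 -0.0471]
pivot [-0.0369  0.0561]
pin [-0.1278  0.0666]
d3top [-0.0638  0.0012]
d2top [0.0088 0.0014]
wallG [0.0899 0.0495]
wallF [ 0.0784 -0.0495]
tcp rail -0.1229180258120563 -0.009032960939374135
74.25041941912568 80.88049241374671
[[ 0.271  0.962 -0.   ]
 [ 0.962 -0.271 -0.   ]
 [-0.    -0.    -1.   ]]
```

```bash
python3 -m handwheel '[[[-2,-0.9,5],[0,0,-0.115]],[[-2,-0.9,10],[0,0,-0.115]],[[-2,-0.9,16],[0,0,-0.115]],[[-2,-0.9,20],[0,0,-0.115]],[[-2,-0.9,20],[0,0,-0.115]]]'
python3 - <<'E'
from h import *
im=ctrl.get_image("wrist");cv2.imwrite("pics/w2.png",im)
o=ctrl.get_obs();a=1.4116;U=np.array([np.cos(a),np.sin(a)]);V=np.array([-U[1],U[0]]);r=o["tool_pos"][:2]-[.5748,-.0462]
print(r@U,r@V,o["tool_pos"],o["tool_rot"])
for r in ctrl.landmark_of("wrist","dish_1"):print(r["score"],r["position"],ray("wrist",r["position"],.004))
E
```

```text
t: 3.18
tool_pos: [0.5475, -0.182, 0.0473]
tool_rot: [-2.385, -2.032, 0.006]
contact_force: [0.1, -0.4, 0.3]
opening: -0.0002
grip_force: 0.0
-0.13896961565276056 0.0029534112670919995 [ 0.54985381 -0.18294416  0.05042755] [-2.38873469e+00 -2.03645187e+00  1.92521462e-03]
0.93 [331.0, 103.4] [ 0.57015093 -0.10462692  0.004     ]
```

View pics/w2.png

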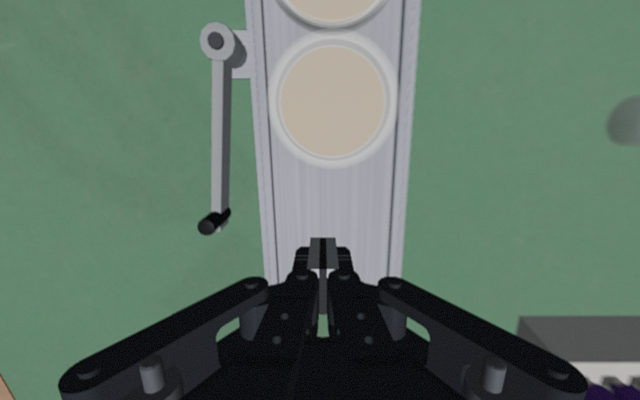

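The fingers are in line with the channel, about 3–4 mm to the gate side, and the dish is at (331,101). I'll descend with a small correction, then push slowly.

```bash
python3 -m handwheel '[[[0,0.3,2.5],[0,0,0]],[[0,0.3,3.9],[0,0,0]],[[0,0.3,3.9],[0,0,0]]]'
python3 -m handwheel '[[[1,0,0],[0,0,0]],[[2,0,0],[0,0,0]],[[2.6,0,0],[0,0,0]],[[3.2,0,0],[0,0,0]],[[3.8,0,0],[0,0,0]]]'
python3 -m handwheel '[[[0.7,0,0],[0,0,0]],[[1.4,0,0],[0,0,0]],[[2.1,0,0],[0,0,0]],[[2.8,0,0],[0,0,0]],[[3.4,0,0],[0,0,0]]]'
python3 - <<'E'
from h import *
im=ctrl.get_image("wrist");cv2.imwrite("pics/w3.png",im)
o=ctrl.get_obs();a=1.4116;U=np.array([np.cos(a),np.sin(a)]);V=np.array([-U[1],U[0]]);r=o["tool_pos"][:2]-[.5748,-.0462]
print(r@U,r@V,o["tool_pos"],o["contact_force"])
E
```

```text
t: 3.65
tool_pos: [0.5541, -0.1831, 0.0127]
tool_rot: [-2.389, -2.04, 0.0]
contact_force: [0.5, -0.1, -0.1]
opening: -0.0004
grip_force: 0.0
t: 4.28
tool_pos: [0.5603, -0.1454, 0.0126]
tool_rot: [2.387, 2.041, -0.0]
contact_force: [-0.3, -1.1, 1.1]
opening: -0.0001
grip_force: 0.9
t: 4.9
tool_pos: [0.5655, -0.1115, 0.0124]
tool_rot: [2.388, 2.041, 0.0]
contact_force: [-0.0, -1.7, 1.8]
opening: 0.0001
grip_force: 1.1
-0.06515478922882478 -0.0010675031938391813 [ 0.56552536 -0.11070013  0.01227996] [ 0.32654604 -1.03088361  0.89741898]
```

View pics/w3.png

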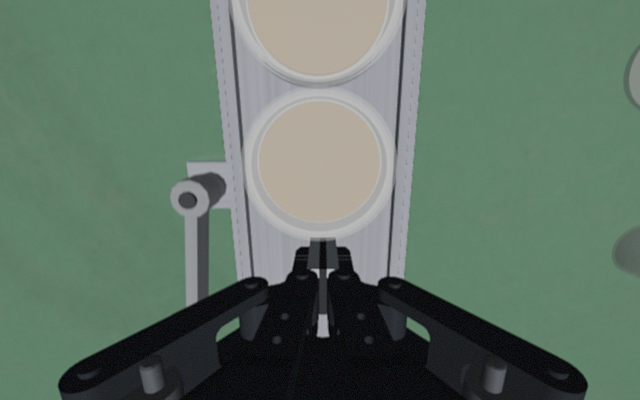

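The last dish is against the fingers (contact at about 322,238) and dish 2 is just ahead of it, so the train is moving. I'll continue, then creep to the stop.

```bash
python3 -m handwheel '[[[0.6,0,0],[0,0,0]],[[1.2,0,0],[0,0,0]],[[1.7,0,0],[0,0,0]],[[2.2,0,0],[0,0,0]],[[2.6,0,0],[0,0,0]]]'
python3 -m handwheel '[[[0.2,0,0],[0,0,0]],[[0.4,0,0],[0,0,0]]]'
python3 - <<'E'
from h import *
o=ctrl.get_obs();a=1.4116;U=np.array([np.cos(a),np.sin(a)]);V=np.array([-U[1],U[0]]);r=o["tool_pos"][:2]-[.5748,-.0462]
print(r@U,r@V,o["tool_pos"],o["contact_force"])
for cam in("top","scene"):
  im=ctrl.get_image(cam)
  if cam=="scene": cv2.imwrite("pics/s4.png",cv2.resize(im[160:260,240:420],None,fx=4,fy=4,interpolation=cv2.INTER_CUBIC))
  else: cv2.imwrite("pics/t4.png",cv2.resize(im[160:260,260:420],None,fx=4,fy=4,interpolation=cv2.INTER_CUBIC))
E
```

```text
t: 5.58
tool_pos: [0.5694, -0.0858, 0.0122]
tool_rot: [-2.388, -2.041, 0.0]
contact_force: [-0.6, -2.0, 0.8]
opening: 0.0003
grip_force: 1.0
t: 5.82
tool_pos: [0.57, -0.0821, 0.0122]
tool_rot: [-2.388, -2.041, 0.0]
contact_force: [0.2, -1.3, 0.6]
opening: 0.0
grip_force: 0.9
-0.03617575033144508 -0.0009308791475239741 [ 0.56998436 -0.08206588  0.01221461] [ 0.23326511 -1.31131087  0.61605637]
```

View pics/t4.png

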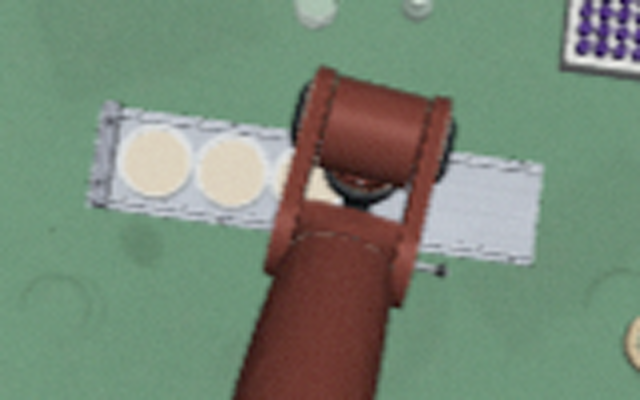

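The first dish (crop 155,160) is a hair short of the stop (about 118). I'll creep in until the force rises.

```bash
for i in 1 2; do :; done; python3 -m handwheel '[[[0.15,0,0],[0,0,0]],[[0.15,0,0],[0,0,0]]]'|sed -n 2,4p
python3 -m handwheel '[[[0.1,0,0],[0,0,0]],[[0.1,0,0],[0,0,0]]]'|sed -n 2,4p
python3 -m handwheel '[[[0.1,0,0],[0,0,0]],[[0.1,0,0],[0,0,0]]]'|sed -n 2,4p
```

```text
tool_pos: [0.5702, -0.0806, 0.0122]
tool_rot: [-2.388, -2.041, -0.0]
contact_force: [0.5, -1.0, 1.3]
tool_pos: [0.5704, -0.0796, 0.0122]
tool_rot: [-2.388, -2.041, 0.0]
contact_force: [-0.1, -1.1, -1.2]
tool_pos: [0.5705, -0.0786, 0.0122]
tool_rot: [-2.388, -2.041, -0.0]
contact_force: [-0.1, -0.9, -0.8]
```

```bash
python3 -m handwheel '[[[0.1,0,0],[0,0,0]],[[0.1,0,0],[0,0,0]]]'|sed -n 2,4p
python3 -m handwheel '[[[0.1,0,0],[0,0,0]],[[0.1,0,0],[0,0,0]]]'|sed -n 2,4p
```

```text
tool_pos: [0.5707, -0.0778, 0.0122]
tool_rot: [2.388, 2.041, -0.0]
contact_force: [-0.7, -1.9, 0.4]
tool_pos: [0.5709, -0.0777, 0.0124]
tool_rot: [2.387, 2.04, -0.002]
contact_force: [-1.5, -4.7, 0.2]
```

The force rose and the motion stopped at TCP x = −31.7 mm, against −32 expected, so the row is home. I'll back off, rise and go round to the outside of the gate.

```bash
python3 -m handwheel '[[[-0.5,0,0],[0,0,0]],[[-2.5,0,0],[0,0,0]],[[-3.9,0,-1],[0,0,0]],[[-3.9,0,-5],[0,0,0]],[[-3.9,0,-7.8],[0,0,0]]]'|sed -n 2,4p
python3 -m handwheel '[[[-1.5,-5,0],[0,0,0]],[[-2.7,-10.5,0],[0,0,0]],[[-2.7,-10.5,0],[0,0,0]],[[-2.7,-10.5,4],[0,0,0]],[[-2.7,-10.5,4],[0,0,0]]]'|sed -n 2,4p
python3 - <<'E'
from h import *
im=ctrl.get_image("wrist");cv2.imwrite("pics/w5.png",im)
o=ctrl.get_obs();a=1.4116;U=np.array([np.cos(a),np.sin(a)]);V=np.array([-U[1],U[0]]);r=o["tool_pos"][:2]-[.5748,-.0462]
print(r@U,r@V,o["tool_pos"],o["contact_force"])
E
```

```text
tool_pos: [0.5654, -0.1166, 0.0927]
tool_rot: [2.388, 2.038, 0.002]
contact_force: [1.5, 0.8, -0.2]
tool_pos: [0.4554, -0.1253, 0.0485]
tool_rot: [-2.385, -2.037, 0.003]
contact_force: [-0.7, 0.6, -0.7]
-0.09726262610389191 0.10394928959226091 [ 0.45674662 -0.12575421  0.0501514 ] [ 0.17331774  0.33393446 -0.15209531]
```

View pics/w5.png

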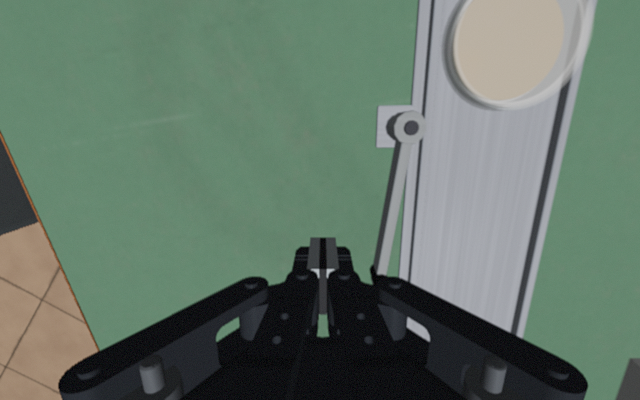

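The fingers at (322,250) are outside the bar, which runs (408,127)–(377,270), with a clear gap. I'll descend and swing the gate along its arc.

```bash
python3 -m handwheel '[[[0,0,2],[0,0,0]],[[0,0,2.9],[0,0,0]],[[0,0,2.9],[0,0,0]]]'|sed -n 2,4p
python3 -m handwheel '[[[0.3,1.3,0],[0,0,0]],[[0.1,2.5,0],[0,0,0]],[[-0.1,3.7,0],[0,0,0]],[[-0.2,4.8,0],[0,0,0]],[[-0.1,5.9,0],[0,0,0]]]'|sed -n 2,4p
python3 -m handwheel '[[[0.2,1,0],[0,0,0]],[[0.6,2,0],[0,0,0]],[[1.3,2.9,0],[0,0,0]],[[2.0,3.7,0],[0,0,0]],[[2.6,4.1,0],[0,0,0]]]'|sed -n 2,4p
python3 - <<'E'
from h import *
im=ctrl.get_image("wrist");cv2.imwrite("pics/w6.png",im)
o=ctrl.get_obs();a=1.4116;U=np.array([np.cos(a),np.sin(a)]);V=np.array([-U[1],U[0]]);r=o["tool_pos"][:2]-[.5748,-.0462]
print(r@U,r@V,o["tool_pos"],o["contact_force"])
E
```

```text
tool_pos: [0.4572, -0.1257, 0.0216]
tool_rot: [-2.388, -2.041, 0.0]
contact_force: [-0.3, -0.3, -0.2]
tool_pos: [0.5156, -0.136, 0.0212]
tool_rot: [-2.388, -2.04, 0.001]
contact_force: [-1.2, 0.8, 0.5]
tool_pos: [0.5601, -0.116, 0.0213]
tool_rot: [2.388, 2.041, -0.0]
contact_force: [-2.3, -0.2, -1.0]
-0.07072392825407843 0.003103549297625167 [ 0.5605242  -0.11553764  0.02139003] [-1.31135431  1.02851137 -0.02915195]
```

View pics/w6.png

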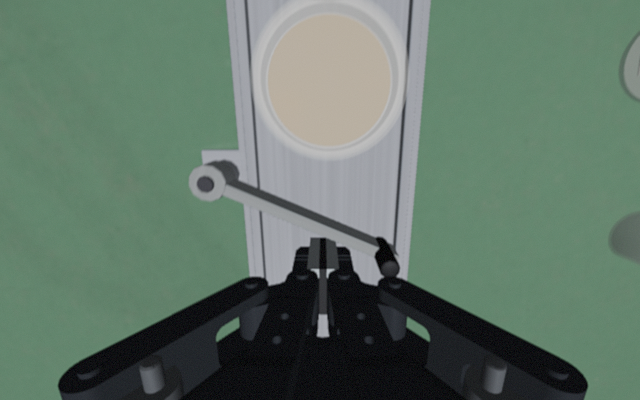

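The gate, from (207,182) to its pin at (388,255), is about 1.2 rad closed and follows the fingers. I'll finish the swing and press until the hinge stop is felt.

```bash
python3 -m handwheel '[[[0.7,0.4,0],[0,0,0]],[[1.2,0.6,0],[0,0,0]],[[1.7,0.8,0],[0,0,0]],[[2.1,1,0],[0,0,0]],[[2.4,1,0],[0,0,0]]]'|sed -n 2,4p
python3 -m handwheel '[[[0.2,0,0],[0,0,0]],[[0.2,0,0],[0,0,0]]]'|sed -n 2,4p
python3 -m handwheel '[[[0.15,0,0],[0,0,0]],[[0.15,0,0],[0,0,0]]]'|sed -n 2,4p
```

```text
tool_pos: [0.5737, -0.0942, 0.0214]
tool_rot: [2.388, 2.04, 0.001]
contact_force: [0.7, -0.7, 0.3]
tool_pos: [0.5737, -0.0922, 0.0215]
tool_rot: [2.388, 2.041, 0.001]
contact_force: [-0.2, -0.2, 0.8]
tool_pos: [0.5739, -0.0909, 0.0214]
tool_rot: [2.388, 2.041, 0.0]
contact_force: [0.3, -0.7, 0.3]
```

```bash
python3 -m handwheel '[[[0.15,0,0],[0,0,0]],[[0.15,0,0],[0,0,0]]]'|sed -n 2,4p
python3 -m handwheel '[[[0.15,0,0],[0,0,0]],[[0.15,0,0],[0,0,0]]]'|sed -n 2,4p
python3 - <<'E'
from h import *
im=ctrl.get_image("wrist");cv2.imwrite("pics/w7.png",im)
o=ctrl.get_obs();print(o["t"],o["contact_force"])
E
```

```text
tool_pos: [0.5739, -0.0907, 0.0215]
tool_rot: [2.386, 2.04, -0.003]
contact_force: [-1.3, -5.0, -0.1]
tool_pos: [0.574, -0.0906, 0.0215]
tool_rot: [2.385, 2.039, -0.006]
contact_force: [-1.5, -10.9, 0.6]
11.825 [-1.56161243 -9.65694525 -1.31148563]
```

View pics/w7.png

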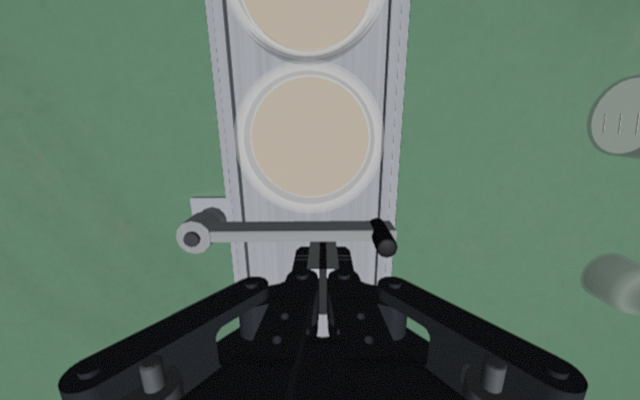

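The gate lies straight across the channel (193,236 to 385,235), firm on its hinge stop and clear of the dish. I'll back off, rise and check.

```bash
python3 -m handwheel '[[[-0.5,0,0],[0,0,0]],[[-2,0,0],[0,0,0]],[[-4,0,0],[0,0,0]],[[-5,0,-4],[0,0,0]],[[-5,0,-10],[0,0,0]]]'|sed -n 2,4p
python3 -m handwheel '[[[-1,0,-6],[0,0,0]],[[-2,0,-12],[0,0,0]],[[-2,0,-14],[0,0,0]],[[-2,0,-14],[0,0,0]],[[-2,0,-14],[0,0,0]]]'|sed -n 2,4p
python3 - <<'E'
from h import *
im=ctrl.get_image("wrist");cv2.imwrite("pics/w8.png",im)
a=1.4116;U=np.array([np.cos(a),np.sin(a)]);V=np.array([-U[1],U[0]])
for r in ctrl.landmark_of("wrist","dish_1"):
  d=ray("wrist",r["position"],.004)[:2]-[.5748,-.0462];print(r["score"],np.round(r["position"]),d@U,d@V)
E
```

```text
tool_pos: [0.5642, -0.1384, 0.1197]
tool_rot: [-2.386, -2.035, 0.004]
contact_force: [0.6, 0.3, 0.9]
tool_pos: [0.5622, -0.1567, 0.2582]
tool_rot: [-2.385, -2.038, 0.003]
contact_force: [-0.3, 0.6, -1.1]
0.87 [319.   6.] 0.09313939778682775 0.001335499917716247
0.86 [318.  74.] 0.01699437033150696 0.0018076513993891014
0.39 [275. 112.] -0.02944392203804855 0.05930737526321276
```

View pics/w8.png

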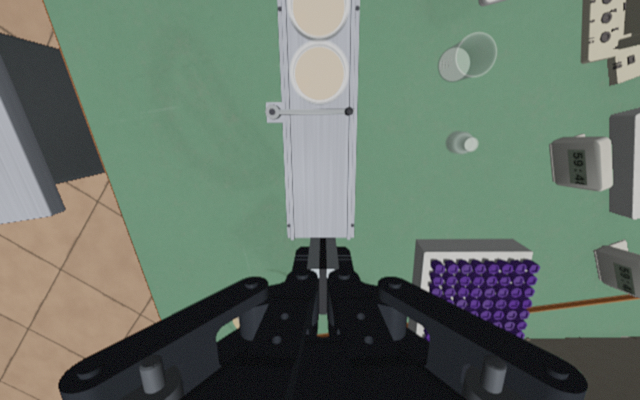

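The gate is shut at (274–349, 111), and the last dish is at x ≈ 17 mm (16 expected). The beaker and vial still stand and nothing else looks disturbed. Handing in.

```bash
python3 -c "
from station import ctrl
print(ctrl.finish_job())"
```

```text
the job is handed in; nothing more can be done
None
```

The job is handed in: the row of dishes was pushed home against the end stop by the last dish only, then the gate was swung shut onto its hinge stop, at about 14 s of the 51 s allowed; the hand-in returned no verdict.

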